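Lock the orange stain jar down in the spring lift

ROBOT

A 6-joint arm with a two-finger parallel gripper is mounted at the origin on the work surface. World frame = base frame: x ahead of the robot, y to its left, z up, the work surface at z = 0. Lengths are in m, angles in degrees, forces in N, time in s.
With the tool pointing down it reaches from about 0.325 to 0.775 m from the base axis. Payload 5.5 kg.
Tool frame: the origin (TCP) lies at the centre of the arm's flange, where the gripper is bolted on; the fingertips stand 182 mm ahead of it and the grasp point (between the pads) lies 163 mm ahead of it; z points along the fingers, y is the direction in which the jaws open and shut (so a half turn about z gives the same grasp; the last joint's range is limited). The gripper opens to 88 mm and grips with 3 to 60 N. Pads are 20 mm wide; open, the fingers measure 115 mm over their backs; the gripper's body (75 mm by 178 mm) begins 61 mm behind the grasp point.
Start: joints at [66.824, 5.22, 70.514, -0, 104.267, -3.249], TCP at [0.205, 0.564, 0.405] pointing down, gripper open.
Joint ranges: [-164.24, 164.24], [-49.07, 125.15], [9.68, 141.18], [-86.29, 266.29], [3.28, 154.24], [-151.56, 151.56]. Speed limits (degrees/s): [147.25, 147.25, 172.46, 180, 180, 180].

INTERFACE

Orientations are given as [roll, pitch, yaw] about the fixed x, y, z axes, in that order (R = Rz(yaw) Ry(pitch) Rx(roll)).
In Python, from station import r gives the robot as it stands. The module is installed in compiled form; this text tells all that it offers. Calls block until the motion is done:
- r.reach(position, orientation): joint-space move of the TCP to a pose.
- r.servo_line(position, rotation=None, speed=0.15): straight line of the TCP; rotation=None keeps the orientation; speed is the mean speed in m/s.
- r.move_joints(angles): joint-space move.
- r.let_go() and r.grab(squeeze=None): open the fingers fully, or close them until they stop; squeeze is the grip in N (None keeps the last).
- r.wait(seconds).
- r.inverse_kinematics(position, orientation): joint angles nearest the present ones, or None.
- r.sense(): the state.
- r.snapshot(name): name is "scene" or "top"; returns a dict with "frame" (400x640x3 uint8, red, green, blue), "fx", "fy", "cx", "cy" (pixels), "R" (3x3) and "t" (3): a world point X has camera coordinates R X + t. Camera axes: x right, y down, z forward; pixel columns grow to the right and rows downward; lengths in m; the calibration is good to about 2 mm. A picture is of the moment at which its call begins. There is no depth.
A pose or a line that the arm cannot do raises r.IKError and nothing moves.
- r.hand_in(): hands the job in, once; it reports no verdict.
The state is a dict: "clock": time; "joints": joint angles; "joint_vel": joint speeds; "joint_torque": joint torques, N m; "tcp_pos": TCP position; "orientation": TCP orientation; "contact_force": force on the tool from outside, world axes, zero at the start; "torque": the same for the moment, N m; "opening": finger opening in m.
Only numpy, scipy, OpenCV 4.12 (cv2) and the standard library are available. Lean on these libraries where they do the work, as an engineer would, in place of code of your own. Each camera call takes 0.05 s, during which the arm holds its last target.

TASK

Stand the stain jar with the orange label upright in the middle of the raised spring platform of the blue jar lift, then press it down until the yellow catch snaps over the platform and holds it down. Let go, leaving the jar standing there.

Things in the scene. Friction and masses are not known exactly. Their poses are not given: they have to be found in the camera images.
- orange_jar_mid (a point): Centre (half-way up) of the closed jar with the orange label band and orange disc on its steel lid: dark, round, 56 mm diameter, straight up to 47 mm, then the lid, 52 mm diameter, flat top; 70 mm high, so the lid's top is 35 mm above this point; 0.24 to 0.42 kg. z is up. Like jars with violet and black labels stand nearby, at least 120 mm away centre to centre.
- platform (a point): Centre of the top of the sprung plate, 110 x 110 x 8 mm, with a flush 80 mm cork disc; the point moves with it. z up, x towards the yellow catch. Raised, its top is 75 mm above the table, above the blue housing (136 x 136 mm, 36 mm high). The catch stands beside it, 49 to 108 mm along x from its centre, up to 62 mm above the table; when caught its nose reaches 6 mm over the plate.
- lift (a joint): How far the plate has sunk, in m: 0 raised, 0.040 bottom stop. The spring pushes up with 1.9 N at the top (plate's weight off) and 170 N/m more going down; the jar alone sinks it 2 to 14 mm. From 0.013 on it pushes the catch aside (up to 4 N more); from 0.035 the catch snaps over it and it stays at 0.034 when let go. Pressing on the lid with 5 to 12 N does it. Not caught, it springs back.

How it is judged:
By the outcome, as a careful person would: the job done as asked, in the order asked, and still so for the second after the job is handed in, with the robot touching nothing.
It also fails if it takes over 45 s, if anything falls off the work surface, if the arm or the gripper's body presses on something with over 40 N, if the wrist force passes 120 N, or if a joint passes its speed limit or range.

## Working session

There is one attempt and no reset: what is moved stays moved. The work goes in short steps, each a Python script; the robot and the scene stay as the last script left them, time stands still between calls to the robot, and variables do not carry over. Pictures are saved under pics/ and viewed, and the job is handed in when it is done.

```bash
mkdir -p pics; python3 - <<'E'
from station import r
import cv2,pickle
for n in("scene","top"):
    s=r.snapshot(n);pickle.dump(s,open(f"{n}0.pkl","wb"))
    cv2.imwrite(f"pics/{n}0.png",s["frame"][:,:,::-1]);print(n,s["fx"],s["R"],s["t"])
print(r.sense())
E
```

```text
scene 397.1524715370598 [[-0.70047386  0.71357295  0.01224853]
 [ 0.37749968  0.3850258  -0.8421693 ]
 [-0.60566523 -0.58529376 -0.53907406]] [ 0.38261354 -0.13518019  1.14537543]
top 493.0538551796587 [[ 0.00934408 -0.99994337  0.00509363]
 [-0.99155588 -0.00992434 -0.12929983]
 [ 0.12934306 -0.00384243 -0.99159246]] [-0.00927679  0.5858009   0.96420531]
{'clock': 0.1, 'joints': array([ 6.68251707e+01,  5.26094394e+00,  7.05747428e+01, -1.96277362e-03,
        1.04266227e+02, -3.24741849e+00]), 'joint_vel': array([ 0.10127989, -0.04506563, -0.14051512,  0.01768412, -0.1151062 ,
       -0.04574757]), 'joint_torque': array([ 1.85449564e-03, -4.47853303e+01, -4.07571495e+01,  6.99722883e-02,
        2.83904054e-02, -1.00011896e-04]), 'tcp_pos': array([0.20451687, 0.56413475, 0.40359953]), 'orientation': array([-1.79898142e+02, -3.87313076e-03,  1.60072104e+02]), 'contact_force': array([ 0.1873527 ,  0.2258507 , -0.11706716]), 'torque': array([ 0.01793571, -0.01776075,  0.00688436]), 'opening': 0.0878843360777748}
```

View pics/scene0.png

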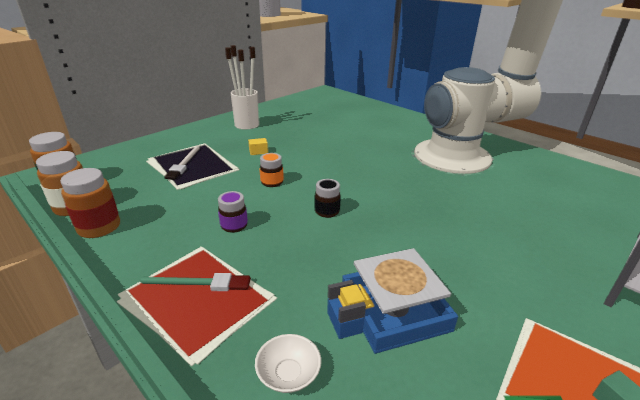

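View pics/top0.png

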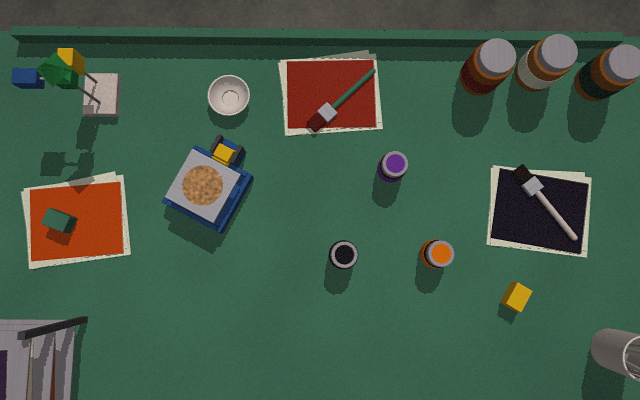

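The scene view shows the orange jar's lid at about (271,159) and the cork at (401,277). The top view shows the lid at (441,253), the cork at (203,185) and the yellow catch at about (224,152). Next I'll segment these and triangulate them.

```bash
cat > h.py <<'E'
import numpy as np,cv2
def P(s):
    K=np.array([[s["fx"],0,s["cx"]],[0,s["fy"],s["cy"]],[0,0,1.]]);return K@np.c_[s["R"],s["t"]]
def atz(s,uv,z):
    M=P(s);A=M[:,[0,1,3]].copy();A[:,2]+=M[:,2]*z
    q=np.linalg.solve(A,[uv[0],uv[1],1]);return q[:2]/q[2]
def tri(s1,a,s2,b):
    X=cv2.triangulatePoints(P(s1),P(s2),np.array(a,float).reshape(2,1),np.array(b,float).reshape(2,1)).ravel();return X[:3]/X[3]
def blob(s,lo,hi,near,win=30):
    hsv=cv2.cvtColor(s["frame"],cv2.COLOR_RGB2HSV);m=cv2.inRange(hsv,np.array(lo),np.array(hi))
    k=np.zeros_like(m);x,y=near;k[max(0,y-win):y+win,max(0,x-win):x+win]=255;m&=k
    n,l,st,c=cv2.connectedComponentsWithStats(m)
    i=min((i for i in range(1,n) if st[i,4]>15),key=lambda i:np.hypot(*(c[i]-near)));return c[i],st[i],l==i
E
python3 - <<'E'
from h import *;import pickle
T=pickle.load(open("top0.pkl","rb"));S=pickle.load(open("scene0.pkl","rb"))
a=blob(T,(5,150,120),(20,255,255),(441,254),22);b=blob(S,(5,150,120),(20,255,255),(271,158),20)
print("disc",a[:2],b[:2],tri(T,a[0],S,b[0]),atz(T,a[0],.07),atz(S,b[0],.07))
a=blob(T,(5,60,80),(22,255,255),(203,185),26);b=blob(S,(5,60,80),(22,255,255),(401,277),35)
print("cork",a[:2],b[:2],tri(T,a[0],S,b[0]),atz(T,a[0],.075),atz(S,b[0],.075))
c=blob(T,(22,150,100),(33,255,255),(224,152),20);print("catch",c[:2],atz(T,c[0],.06))
# plate outline: grey
hsv=cv2.cvtColor(T["frame"],cv2.COLOR_RGB2HSV)
m=((hsv[...,1]<60)&(hsv[...,2]>110)).astype(np.uint8);m[a[2]]=1
k=np.zeros_like(m);k[135:240,155:260]=1;m&=k
m=cv2.morphologyEx(m,cv2.MORPH_OPEN,np.ones((3,3)))
ct=max(cv2.findContours(m,0,2)[0],key=cv2.contourArea)
w=np.array([atz(T,p[0],.075) for p in ct],np.float32);rc=cv2.minAreaRect(w);print("plate",rc)
for n,p,z in(("violet",(396,163),.07),("black",(344,253),.07)):print(n,atz(T,p,z))
E
python3 - <<'E'
import cv2,os
os.chdir('.')
a=cv2.imread("pics/top0.png");cv2.imwrite("pics/c1.png",cv2.resize(a[120:300,150:480],None,fx=2.4,fy=2.4))
E
```

```text
disc (array([440.97260274, 253.01712329]), array([432, 244,  19,  19, 292], dtype=int32)) (array([270.10958904, 156.56164384]), array([263, 154,  15,   6,  73], dtype=int32)) [ 0.46929387 -0.24365229  0.0715737 ] [ 0.4697461 -0.2444661] [ 0.46683938 -0.24535448]
cork (array([202.00923788, 185.05619707]), array([ 182,  165,   41,   41, 1299], dtype=int32)) (array([400.01917808, 276.46712329]), array([ 374,  259,   53,   36, 1460], dtype=int32)) [0.59736211 0.22335685 0.07409982] [0.59757151 0.22264015] [0.59758382 0.22451824]
catch (array([222.59765625, 153.8828125 ]), array([212, 144,  22,  22, 256], dtype=int32)) [0.66345166 0.18734826]
plate ((0.5979651808738708, 0.22257865965366364), (0.10990529507398605, 0.10957424342632294), 62.553035736083984)
violet [ 0.64646116 -0.15916233]
black [ 0.46800955 -0.05629997]
```

View pics/c1.png

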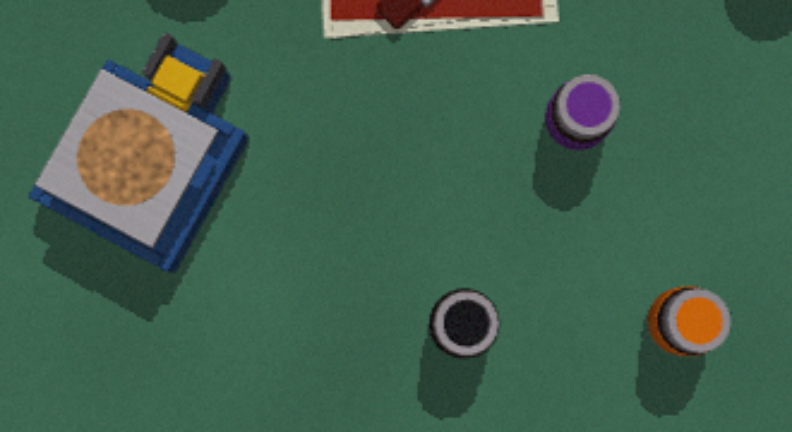

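The measurements agree:

| Item | Measured | Check |
|---|---|---|
| Jar | (0.469, -0.2445) | lid z 0.0716 against 0.070 |
| Platform | (0.5975, 0.223) | z 0.074 against 0.075, plate 110 x 110 mm |
| Platform yaw | about -27.5° | catch direction agrees |

Neighbouring jars are at least 177 mm away, so I'll grasp now.

```bash
python3 - <<'E'
from station import r
import cv2
J=(0.469,-0.2445);o=[180,0,105]
r.reach([*J,.36],o)
r.servo_line([*J,.199],speed=.12)
r.grab(20);s=r.sense();print(s["clock"],s["opening"],s["contact_force"],s["tcp_pos"])
r.servo_line([*J,.36],speed=.15);r.wait(.3);s=r.sense();print(s["clock"],s["opening"],s["contact_force"],s["tcp_pos"],s["orientation"])
f=r.snapshot("scene")["frame"];cv2.imwrite("pics/s1.png",f[:,:,::-1])
E
```

```text
5.1833 0.05553854098575471 [-1.07153824 -0.78618536  0.8139642 ] [ 0.46892152 -0.24455007  0.19908926]
6.7083 0.055694822228352994 [ 0.39576554 -0.13601756 -3.09640747] [ 0.46898644 -0.244509    0.35943527] [-1.79962924e+02 -3.78165037e-02  1.04997892e+02]
```

View pics/s1.png

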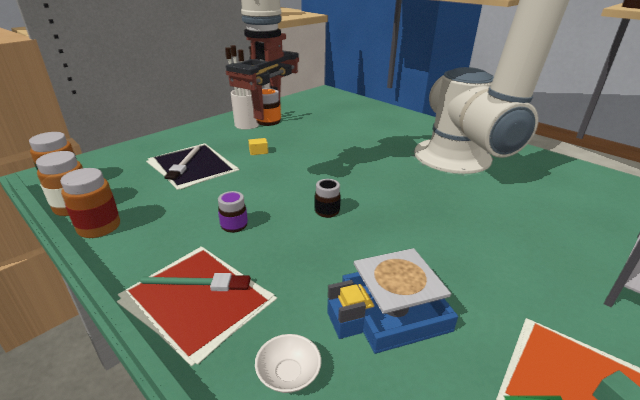

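The jar hangs upright between the fingers at about (268,107), with opening 55.7 mm and weight about 3.1 N. Next I'll carry it over and lower it until the spring takes the weight.

```bash
python3 - <<'E'
from station import r
import cv2
Q=(0.5977,0.2232);o=[180,0,152.5]
r.reach([*Q,.36],o)
r.wait(.2);f0=r.sense()["contact_force"][2]
r.servo_line([*Q,.280],speed=.1)
z=.277
while z>.258:
    r.servo_line([*Q,z],speed=.03);r.wait(.1);s=r.sense();f=s["contact_force"];print(round(z,4),f.round(2),s["tcp_pos"].round(4))
    if f[2]>-.3:break
    z-=.002
print(f0,s["clock"])
for n in("scene","top"):cv2.imwrite(f"pics/{n}2.png",r.snapshot(n)["frame"][:,:,::-1])
E
```

```text
0.277 [-0.28  0.2  -3.13] [0.5977 0.2232 0.2773]
0.275 [ 0.06  0.18 -3.86] [0.5977 0.2232 0.2749]
0.273 [ 0.89 -0.42 -1.19] [0.5978 0.2232 0.2735]
0.271 [ 0.46  0.19 -0.77] [0.5978 0.2232 0.2712]
0.269 [ 0.89  0.83 -0.13] [0.5977 0.2232 0.2691]
-2.821942380319597 11.425
```

View pics/scene2.png

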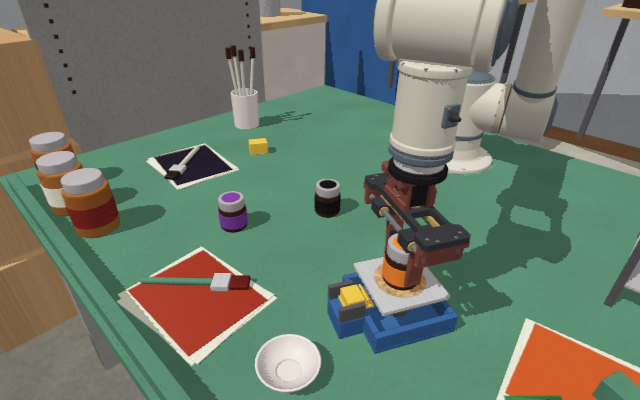

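The jar stands on the cork at about (400,265), upright, with contact at TCP z 0.274 as expected and its weight now on the spring. I'll release it, move clear and look.

```bash
python3 - <<'E'
from station import r
import cv2,pickle
from h import *
r.let_go();r.wait(.3)
Q=(0.5977,0.2232)
r.servo_line([*Q,.40],speed=.12)
p=r.sense()["tcp_pos"]
r.reach([.45,.02,.42],[180,0,152.5]);r.wait(.1)
S=r.snapshot("scene");T=r.snapshot("top")
for n,s in(("S",S),("T",T)):pickle.dump(s,open(n+"3.pkl","wb"))
cv2.imwrite("pics/s3.png",S["frame"][:,:,::-1]);cv2.imwrite("pics/t3.png",T["frame"][:,:,::-1]);print(r.sense()["clock"])
E
```

```text
14.9417
```

View pics/s3.png

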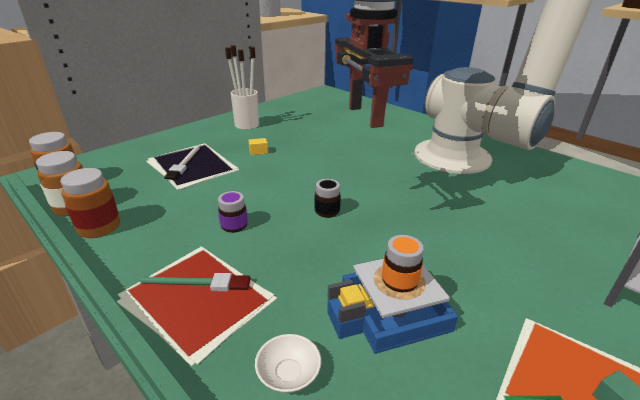

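View pics/t3.png

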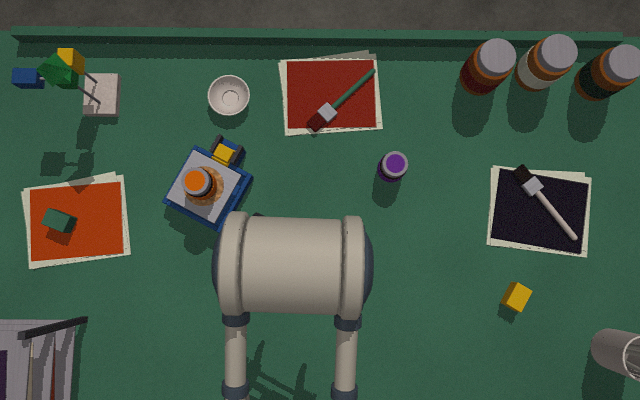

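The jar stands upright and free, with its lid at (405,244) in the scene view and (196,181) in the top view. I'll measure the lid, then press at its centre with closed fingers.

```bash
python3 - <<'E'
from station import r
import pickle
from h import *
T=pickle.load(open("T3.pkl","rb"));S=pickle.load(open("S3.pkl","rb"))
a=blob(T,(5,190,150),(20,255,255),(195,181),12);b=blob(S,(5,150,120),(20,255,255),(405,243),12)
X=tri(T,a[0],S,b[0]);print(a[:2],b[:2],X,atz(T,a[0],.138),atz(S,b[0],.138))
L=(X[0],X[1])
assert np.hypot(X[0]-.5977,X[1]-.2232)<.008 and .128<X[2]<.146
r.grab(10)
o=[180,0,152.5]
r.reach([*L,.38],o);r.servo_line([*L,.326],speed=.1)
z=.322
s=r.sense();print(s["opening"],s["contact_force"].round(2))
while z>.2855:
    r.servo_line([*L,z],speed=.04);s=r.sense();f=s["contact_force"];print(round(z,4),s["tcp_pos"][2].round(4),f.round(1))
    if f[2]>18:break
    z-=.003 if z>.2935 else .0015
print(s["clock"])
E
```

```text
(array([194.26923077, 180.24038462]), array([185, 171,  20,  20, 312], dtype=int32)) (array([404.94117647, 244.66993464]), array([393, 237,  24,  16, 306], dtype=int32)) [0.5971232  0.22319504 0.13636221] [0.59704354 0.22252003] [0.59865233 0.22457255]
0.0003987364935563337 [-1.19  0.38 -0.18]
0.322 0.3223 [0.4 0.  0.3]
0.319 0.3188 [ 0.2 -0.  -0.2]
0.316 0.3158 [-0.1 -0.2  0.7]
0.313 0.3132 [1.4 0.8 1.6]
0.31 0.3105 [-0.5  0.1  4.6]
0.307 0.3075 [-1.3  1.   3.9]
0.304 0.3041 [0.2 0.2 3.2]
0.301 0.3007 [0.8 0.9 2.3]
0.298 0.2977 [2.2 0.6 3.1]
0.295 0.2949 [1.2 0.3 3.1]
0.292 0.2921 [0.9 0.6 4.5]
0.2905 0.2907 [0.5 1.  4.2]
0.289 0.2892 [0.  1.4 4.7]
0.2875 0.2877 [0.8 0.9 5.8]
0.286 0.2873 [-1.3  0.3  8.3]
21.725
```

The force rises at TCP z 0.287, which matches the bottom stop (sunk 0.040). I'll lift off and look.

```bash
python3 - <<'E'
from station import r
from h import *
p=r.sense()["tcp_pos"]
for z in (.290,.293,.297,.302):
    r.servo_line([p[0],p[1],z],speed=.03);r.wait(.15);s=r.sense();print(z,s["contact_force"].round(2))
r.servo_line([p[0],p[1],.40],speed=.12)
r.reach([.45,.02,.42],[180,0,152.5]);r.wait(.2)
S=r.snapshot("scene");T=r.snapshot("top")
a=blob(T,(5,190,150),(20,255,255),(195,181),14);b=blob(S,(5,190,150),(20,255,255),(404,262),25)
print(tri(T,a[0],S,b[0]),a[:2],b[:2],r.sense()["clock"])
cv2.imwrite("pics/s4.png",cv2.resize(S["frame"][200:360,290:490,::-1],None,fx=3.6,fy=3.6));cv2.imwrite("pics/t4.png",cv2.resize(T["frame"][120:260,130:290,::-1],None,fx=4,fy=4))
E
```

```text
0.29 [0.87 1.57 4.01]
0.293 [1.8  1.05 3.91]
0.297 [ 0.28 -0.01  0.15]
0.302 [-0.32 -0.43 -0.4 ]
[0.59712462 0.22362984 0.11116425] (array([197.38435374, 182.27891156]), array([188, 173,  20,  20, 294], dtype=int32)) (array([403.25614035, 258.05614035]), array([392, 251,  24,  15, 285], dtype=int32)) 25.7167
```

View pics/s4.png

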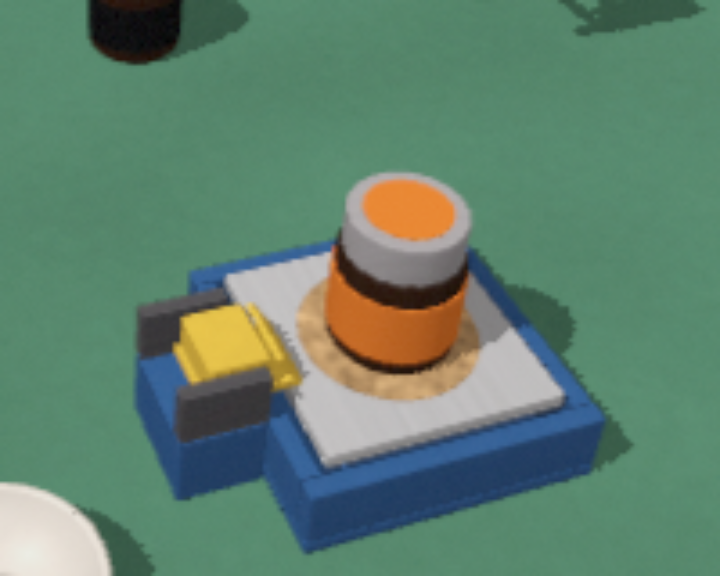

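View pics/t4.png

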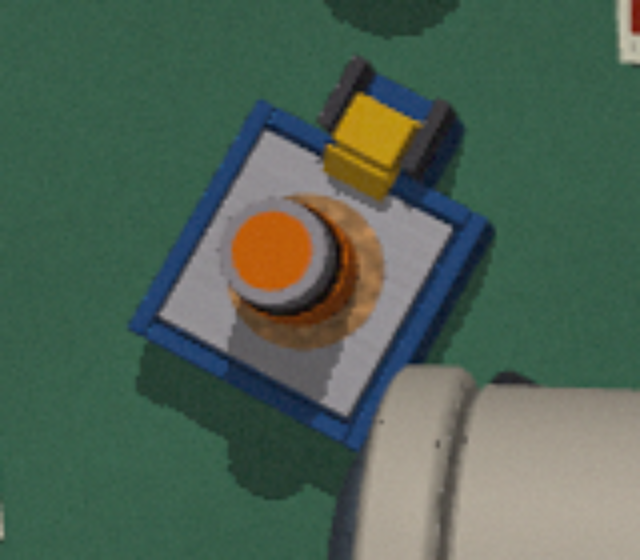

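The plate sits down in the housing, with the yellow nose over its edge at about (373,303) in the scene view. The jar is upright on the cork, with its lid at z 0.111, which is what a lift of 0.034 gives. I'll hand the job in.

```bash
python3 -c "
from station import r
print(r.hand_in(), r.sense()['clock'])"
```

```text
the job is handed in; nothing more can be done
the job is handed in; nothing more can be done
```

The orange-label jar is standing upright on the spring platform, which is held down by the yellow catch, and I've handed the job in. I placed the jar on the cork disc, let go, then pressed the lid down with closed fingers to the bottom stop. The force reading there was about 8 N, well under the limits.

**Last checks:**
- **Catch:** after lifting off, the lid was at z = 0.111 m, exactly where a caught plate (sunk 0.034 m) puts it. Both camera views show the yellow nose over the plate edge.
- **Jar position:** it stands within about 1 mm of the measured platform centre.
- **Robot:** the arm was clear and touching nothing, and the clock read 25.7 s of the 45 s allowed.

No check failed. The two cameras differed by up to 2–3 mm when used singly, within what the calibration allows.

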